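# Bank the distillate sample through the port of the sample box

## Robot

A 6-joint arm with a two-finger parallel gripper is mounted at the origin on the work surface. World frame = base frame: x ahead of the robot, y to its left, z up, the work surface at z = 0. Lengths are in mm, angles in rad, forces in N, time in s.
With the tool pointing down it reaches from about 325 to 850 mm from the base axis. Payload 4.4 kg.
Tool frame: the origin (TCP) lies midway between the tips of the shut fingers; the grasp point (between the pads) lies 19 mm behind it; z points along the fingers, y is the line along which they close (so a half turn about z gives the same grasp; the last joint's range is limited). The gripper opens to 94 mm and grips with 3 to 60 N. Pads are 16 mm wide; open, the fingers measure 119 mm over their backs; the gripper's body (75 mm by 177 mm) begins 78 mm behind the grasp point.
Start: joints at [1.139, 0.207, 1.542, -0, 1.393, -0.15], TCP at [159.909, 552.319, 205.447] pointing down, gripper open.
Joint ranges: [-2.73, 2.73], [-0.86, 2.22], [0.23, 2.46], [-1.11, 4.25], [0.08, 2.63], [-2.82, 2.82]. Speed limits (rad/s): [2.79, 2.79, 3.14, 3.14, 3.14, 3.14].

## Interface

Orientations are given as [roll, pitch, yaw] about the fixed x, y, z axes, in that order (R = Rz(yaw) Ry(pitch) Rx(roll)).
In Python, from rig import arm, viewer, workorder, finder gives the robot as it stands.
- The arm moves only by the shell command python3 -m crank 'ROWS' [FORCE]. ROWS is a JSON object of lists of equal length, an entry for each row: "xyz": the shift along the tool's x, y, z in m, a list of three; "dr": the turn, a rotation vector about the tool's x, y, z in degrees, a list of three; "jaw": the opening, from 0 (shut) to 1 (fully open). In form: {"xyz": [[x, y, z], ...], "dr": [[rx, ry, rz], ...], "jaw": [jaw, ...]}. A call has 1 to 20 rows; each row shifts and turns the commanded pose from where the row before left it, along the tool's axes as they then stand; what a row does not reach is not made up. A row lasts 1/8 s, in which the tool goes at most 62.5 mm and 10.7 degrees, less where a joint would pass 70% of its speed; a pose out of reach is approached as far as the arm can. A call is refused whole if a number of a shift passes 0.0625 or a number of a turn 10.7, either way. A call with a gripper value outside its range is refused whole. The fingers move at their own pace and stop on an object; FORCE is the grip in N (left out, the last holds). Time passes only in rows, so rows that do not move let the fingers close. It gives the time, the measured TCP pose, the force, the opening and the grip force at its end, in the units of the state.
- arm.read_state(): the state, without advancing time (a new reading comes with each control period).
- viewer.camera(name): name is "scene" or "top" or "wrist"; returns (picture, depth): 480x640x3 uint8, red, green, blue; 480x640 float32, mm along the optical axis (not along the pixel's ray), 0 where there is no reading.
- viewer.camera_info(name): a dict with "K" (3x3 intrinsics, pixels), "R" (3x3) and "t" (3): a world point X has camera coordinates R X + t. Camera axes: x right, y down, z forward; pixel columns grow to the right and rows downward; lengths in mm; the calibration is good to about 2 mm. A picture is of the moment at which its call begins: read the wrist's pose just before it. camera_info takes no time and is no camera call; for the wrist camera it gives the pose at the moment of the call.
- workorder.job_done(): hands the job in; it is judged then, once.
Trained networks look in the newest picture that a camera, given by its name, has taken for a name from the list of things; names that differ only in an ending like _2 or _b are one class to them, and where a whole thing is asked for, a point or a joint stands for the part that bears it (a point fixed in the world has none). Each returns a list of dicts, best first, with "conf" (0 to 1); they miss things now and then, are a little off and sometimes report something else, mostly with a low value. They report only what shows in the picture. A call takes as long as a camera call. They do not tell look-alikes from the thing itself.
- finder.recognise(camera, target): "position" ([x, y, z] in mm, in the coordinates of the camera as it stood for that picture, good to about 4 mm: the middle of the surface that is visible of it).
- finder.landmark_of(camera, target): "position" ([x, y, z] in mm, in the coordinates of the camera as it stood for that picture, good to about 4 mm: a listed point, or the origin of a listed thing).
The state is a dict: "time_s": time; "joint_positions": joint angles; "qd": joint speeds; "joint_efforts": joint torques, N m; "eef_pos": TCP position; "ee_rot": TCP orientation; "force": force on the tool from outside, world axes, zero at the start; "wrist_torque": the same for the moment, N m; "width": opening from 0.0 (shut) to 1.0 (fully open); "grip_force": force on a finger pad.
Only numpy, scipy, OpenCV 4.12 (cv2) and the standard library are available. Lean on these libraries where they do the work, as an engineer would, in place of code of your own. Each camera call takes 0.05 s, during which the arm holds its last target. There are 200 camera calls.

## Task

Take the slim, tall sample flask (not the wide one, not the short one) and put it into the closed sample box through the square port in the box's lid. Lower it well into the port before you let go so that it only has a short drop to the rubber floor inside, and let neither flask nor gripper touch the port's raised rim. Leave the other two flasks where they stand.

Things in the scene. Friction and masses are not known exactly. Their poses are not given: they have to be found in the camera images.
- slim_flask_center (a point): Centre of the slim tall flask, the one to bank: a straight upright aluminium cylinder, 32 mm diameter, 100 mm tall, its top 24 mm a black screw cap of the same diameter; about 0.12 kg. The point is half-way up on its axis (50 mm below its top), z up along its axis. It is best held near the top, by the sides of the cap and just below.
- port_rim: Grey rim round the square port in the white lid of the fixed amber sample box. Origin: centre of the opening at the rim's top face, 128 mm above the table; z up, x and y along the sides. Opening 66 x 66 mm; rim 7 mm wide, standing 4 mm above the flat lid. Inside, the floor is 118 mm below the origin. Here the inside spans x -76 to +156, y -156 to +156 mm, the lid x -90 to +170, y -170 to +170 mm.
- wide_flask_center (a point): Centre of the wide flask, to be left alone: same aluminium and black cap, 48 mm diameter, 100 mm tall; the point is half-way up.
- short_flask_center (a point): Centre of the short flask, to be left alone: same aluminium and black cap, 32 mm diameter, 66 mm tall; the point is half-way up.
There are look-alikes about, which are no part of the job. What is shaped like the part that bears slim_flask_center but white or yellow is not meant.

How it is judged (in metres and radians):
On the way:
1. the slim flask, still held, is lowered into the port with its foot at least 20 mm below the top of the rim (horizontal distance between slim_flask_center and port_rim below 0.025 m and z of slim_flask_center in the frame of port_rim below 0.03 m and contact force between the fingers and slim_flask above 0.5 N), for 0.2 s.
At the end, for the whole second after the job is handed in: The slim flask is released and at rest inside the sample box, standing or lying, its centre at least 50 mm below the top of the rim; the wide and the short flask are within 30 mm of where they started (z of slim_flask_center in the frame of port_rim below -0.05 m and x of slim_flask_center in the frame of port_rim between -0.076 and 0.156 m and y of slim_flask_center in the frame of port_rim between -0.156 and 0.156 m and linear speed of slim_flask below 0.05 m/s and distance of each of wide_flask_center, short_flask_center from where it was at the start of the episode below 0.03 m); the robot touches nothing.
It fails at once if anything touches the rim of the port (more than 0.5 N) (contact force between port_rim and anything else above 0.5 N).
It fails at once if the wide or the short flask is moved by more than 30 mm (distance of any of wide_flask_center, short_flask_center from where it was at the start of the episode above 0.03 m).
It also fails if it takes over 35 s, if anything falls off the work surface, if the arm or the gripper's body presses on something with over 40 N, if the wrist force passes 120 N, or if a joint passes its speed limit or range.

## Working session

There is one attempt and no reset: what is moved stays moved. The work goes in short steps, Python scripts to look and compute and a shell command to move; the robot and the scene stay as the last step left them, time stands still between calls to the robot, and variables do not carry over. Pictures are saved under pics/ and viewed, at most 10 in all, crops included, and the job is handed in when it is done.

```bash
mkdir -p pics
cat > h.py <<'E'
from rig import arm, viewer, workorder, finder
import numpy as np, cv2
def world(cam,p):
    i=viewer.camera_info(cam); return np.array(i["R"]).T@(np.array(p)-np.array(i["t"]))
def cloud(cam,d):
    i=viewer.camera_info(cam);K=np.array(i["K"]);v,u=np.mgrid[:480,:640]
    P=np.stack([(u-K[0,2])/K[0,0]*d,(v-K[1,2])/K[1,1]*d,d],-1)
    return (P-np.array(i["t"]))@np.array(i["R"])
def pix(cam,w):
    i=viewer.camera_info(cam);q=np.array(i["K"])@(np.array(i["R"])@w+np.array(i["t"]));return (q[:2]/q[2]).round()
E
python3 - <<'E'
from h import *
np.set_printoptions(precision=1,suppress=True)
ims=[]
for c in ["top","scene"]:
    im,d=viewer.camera(c); np.savez(f"{c}.npz",im=im,d=d); cv2.imwrite(f"pics/{c}0.png",im[...,::-1])
    for t in ["slim_flask_center","port_rim","wide_flask_center","short_flask_center"]:
        for r in finder.landmark_of(c,t):
            w=world(c,r["position"]);print(c,t,round(r["conf"],2),w,pix(c,w))
s=arm.read_state();print(s["time_s"],s["eef_pos"],s["ee_rot"])
E
```

```text
top slim_flask_center 0.59 [547.2 429.5  48.9] [124. 233.]
top slim_flask_center 0.58 [546.5 334.2  45.7] [176. 234.]
top slim_flask_center 0.58 [547.  244.9  47.7] [224. 235.]
top slim_flask_center 0.57 [614.7 348.2  47.4] [170. 198.]
top wide_flask_center 0.7 [610.1 134.3  50.5] [285. 201.]
top short_flask_center 0.8 [457.4 112.9  29.7] [296. 284.]
scene slim_flask_center 0.61 [545.1 332.9  49. ] [394. 217.]
scene slim_flask_center 0.58 [614.8 346.   43.2] [423. 229.]
scene slim_flask_center 0.58 [547.4 431.6  47.9] [420. 202.]
scene slim_flask_center 0.57 [541.6 242.9  46.4] [368. 233.]
scene port_rim 0.93 [ 573.5 -292.8  125.7] [162. 345.]
scene wide_flask_center 0.95 [607.8 132.2  47.6] [359. 269.]
scene short_flask_center 0.66 [460.2 120.5  30.6] [302. 246.]
scene short_flask_center 0.16 [544.1 331.6  54.2] [394. 215.]
0.5 [159.9 552.3 205.4] [-3.1 -0.   2.9]
```

View pics/top0.png

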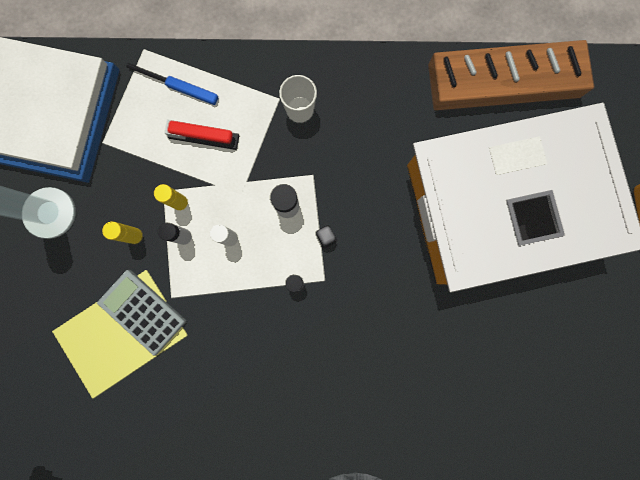

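View pics/scene0.png

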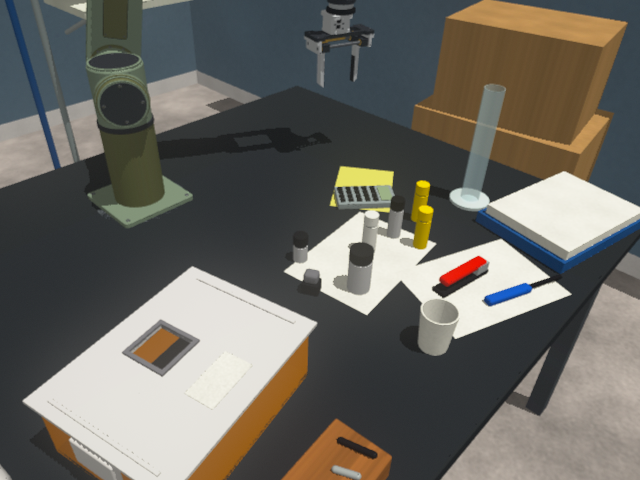

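The slim candidates in the top picture, by the pixel of the cap:
- (165,195): yellow
- (110,230): yellow
- (219,233): white
- (171,232): aluminium with a black cap

The last one, at about (547,334), fits the description. The wide flask is at (285,200), the short one at (295,284), and the port at (535,218). I'll confirm with a crop and refine the positions from depth.

Run:
```python
from h import *
np.set_printoptions(precision=1,suppress=True)
z=np.load("top.npz");im,d=z["im"],z["d"];W=cloud("top",d)
s=np.load("scene.npz");Ws=cloud("scene",s["d"])
for n,c in [("slim",(546,333)),("wide",(609,133)),("white",(546,245)),("yel",(615,347)),("yel2",(547,430)),("short",(458,115))]:
  for nm,w in [("top",W),("scene",Ws)]:
    m=(np.hypot(w[...,0]-c[0],w[...,1]-c[1])<40)&(w[...,2]>(55 if n=="short" else 93))&(w[...,2]<110)
    P=w[m]; 
    if len(P): print(n,nm,len(P),"mid",(P.min(0)+P.max(0))/2,"mean",P.mean(0),"span",np.ptp(P,axis=0))
# rim: opening = points well below lid
for nm,w,img in [("top",W,im),("scene",Ws,s["im"])]:
    near=(abs(w[...,0]-573)<75)&(abs(w[...,1]+293)<75)&(w[...,2]>115)
    g=img.astype(int).mean(-1)
    rim=near&(g>50)&(g<165)
    P=w[rim]; r=cv2.minAreaRect(P[:,:2].astype(np.float32));print(nm,"rim",r,np.median(P[:,2]),rim.sum(), "lid z",np.median(w[near&(g>180)][:,2]))
    vis=img.copy();vis[rim]=[255,0,0]
    if nm=="top": a=cv2.resize(vis[160:270,480:590],(400,400),interpolation=0)
b=cv2.resize(s["im"][160:310,280:450],(400,400*150//170),interpolation=cv2.INTER_CUBIC)
b=cv2.copyMakeBorder(b,0,400-b.shape[0],0,0,0)
cv2.imwrite("pics/crop.png",np.hstack([a,b])[...,::-1])
```

```text
slim top 269 mid [547.2 334.6  98. ] mean [547.1 334.3  99. ] span [31.2 29.8  9.7]
slim scene 104 mid [548.  334.4  97.2] mean [548.5 333.   96.8] span [31.8 36.9  8.3]
wide top 580 mid [609.4 133.9  99.2] mean [609.1 134.2  99.4] span [46.6 45.8  9.4]
wide scene 314 mid [609.1 132.4  96.7] mean [610.7 131.8  97.2] span [49.2 49.2  7.2]
white top 263 mid [545.  244.6  98.5] mean [544.9 244.5  99.1] span [31.3 29.9  9.3]
white scene 116 mid [545.4 242.1  96.6] mean [546.4 242.   97.1] span [31.7 33.3  6.9]
yel top 265 mid [614.8 344.5  97.9] mean [614.3 344.4  99. ] span [31.1 31.4  9.6]
yel scene 112 mid [615.5 345.2  96.9] mean [615.6 342.4  96.6] span [31.4 35.7  7.9]
yel2 top 282 mid [548.  430.9  97.9] mean [547.8 430.   99. ] span [31.7 32.2  9.7]
yel2 scene 94 mid [548.2 429.   96.6] mean [549.9 428.4  97. ] span [32.1 30.2  6.9]
short top 244 mid [460.4 115.2  63. ] mean [459.7 115.6  65. ] span [30.3 30.3 13.7]
short scene 144 mid [460.3 114.9  60.9] mean [462.2 112.4  62.2] span [31.  31.8 11.6]
top rim ((549.9014892578125, -301.3941650390625), (134.5172119140625, 87.77782440185547), 16.789512634277344) 126.99110323260885 924 lid z 123.46655201017306
scene rim ((571.5379638671875, -293.8403625488281), (87.06951141357422, 81.81905364990234), 12.517422676086426) 124.97432055262739 1103 lid z 121.63546509476289
```

View pics/crop.png

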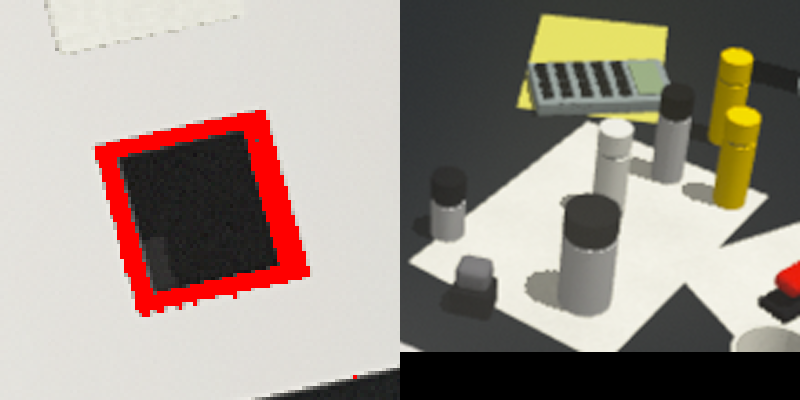

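The crop confirms it. The aluminium flask with the black cap at crop (675,135) is slim and tall. Its neighbours are white and yellow, and the wide one is in front. The red mask covers the rim cleanly. Next I'll fit the rim and work out the moves.

```bash
cat >> h.py <<'E'
from scipy.spatial.transform import Rotation as Ro
def totool(target):
    s=arm.read_state();return Ro.from_euler("xyz",s["ee_rot"]).inv().apply(np.array(target)-s["eef_pos"])
E
python3 - <<'E'
from h import *
np.set_printoptions(precision=1,suppress=True)
for nm in ["top","scene"]:
    z=np.load(nm+".npz");w=cloud(nm,z["d"]);g=z["im"].astype(int).mean(-1)
    near=(abs(w[...,0]-573)<75)&(abs(w[...,1]+293)<75)&(w[...,2]>115)
    m=(near&(g>50)&(g<165)).astype(np.uint8);n,l,st,_=cv2.connectedComponentsWithStats(m)
    k=1+st[1:,4].argmax();P=w[l==k];print(nm,cv2.minAreaRect(P[:,:2].astype(np.float32)),P.mean(0))
s=arm.read_state();print(s["ee_rot"],s["eef_pos"],s["width"])
print(totool([547.3,334.2,205]),totool([547.3,334.2,69]))
E
```

```text
top ((573.4843139648438, -294.525146484375), (82.0494613647461, 84.15814208984375), 12.534034729003906) [ 573.5 -296.   126.5]
scene ((571.5379638671875, -293.8403625488281), (87.06951141357422, 81.81905364990234), 12.517422676086426) [ 570.6 -294.1  124.2]
[-3.1 -0.   2.9] [159.9 552.3 205.4] 0.9975321690898007
[-432.8 -101.8    0.4] [-432.8 -101.8  136.4]
```

```bash
python3 -m crank '{"xyz":[[-0.048,-0.0113,0],[-0.048,-0.0113,0],[-0.048,-0.0113,0],[-0.048,-0.0113,0],[-0.048,-0.0113,0],[-0.048,-0.0113,0],[-0.048,-0.0113,0],[-0.048,-0.0113,0],[-0.0488,-0.0114,0],[0,0,0],[0,0,0]],"dr":[[0,0,0],[0,0,0],[0,0,0],[0,0,0],[0,0,0],[0,0,0],[0,0,0],[0,0,0],[0,0,0],[0,0,0],[0,0,0]],"jaw":[0.65,0.65,0.65,0.65,0.65,0.65,0.65,0.65,0.65,0.65,0.65]}' 25
python3 - <<'E'
from h import *
im,d=viewer.camera("wrist");cv2.imwrite("pics/w1.png",im[...,::-1])
w=cloud("wrist",d);m=(np.hypot(w[...,0]-547,w[...,1]-334)<35)&(w[...,2]>93)&(w[...,2]<108)
P=w[m];print(len(P),(P.min(0)+P.max(0))/2,P.mean(0),np.ptp(P,axis=0))
print(totool([547.3,334.2,71]))
E
```

```text
time_s: 1.88
eef_pos: [546.8, 334.3, 205.1]
ee_rot: [-3.141, -0.001, 2.86]
force: [-0.2, -0.3, 0.6]
width: 0.651
grip_force: 0.0
1427 [544.89822462 336.50000847  97.70518727] [544.22071572 336.71751652  99.88528382] [31.587842   31.14476835  9.27448107]
[ -1.17294097  -0.248294   134.2639341 ]
```

View pics/w1.png

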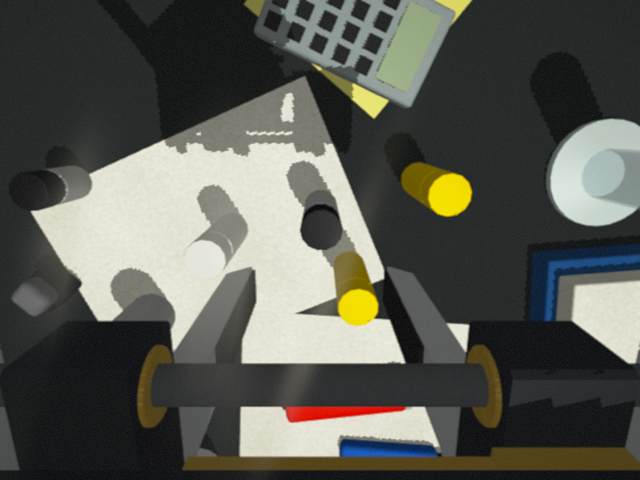

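The wrist view shows the black cap at (321,227), midway between the fingers. The white cap is at (206,255) and the yellow caps are at (450,193) and (357,306), all clear of the fingers. Now I descend and grip.

```bash
python3 -m crank '{"xyz":[[0,0,0.035],[0,0,0.035],[0,0,0.03],[0,0,0.02],[0,0,0.015],[0,0,0],[0,0,0],[0,0,0],[0,0,0],[0,0,0],[0,0,0]],"dr":[[0,0,0],[0,0,0],[0,0,0],[0,0,0],[0,0,0],[0,0,0],[0,0,0],[0,0,0],[0,0,0],[0,0,0],[0,0,0]],"jaw":[0.65,0.65,0.65,0.65,0.65,0.65,0.2,0.2,0.2,0.2,0.2]}' 25
```

```text
time_s: 3.3
eef_pos: [547.9, 334.4, 71.2]
ee_rot: [3.141, 0.001, 2.86]
force: [1.1, 0.4, 2.7]
width: 0.334
grip_force: 25.0
```

```bash
python3 -m crank '{"xyz":[[0,0,-0.02],[0,0,-0.035],[0,0,-0.04],[0,0,-0.04],[0,0,-0.03],[0,0,0]],"dr":[[0,0,0],[0,0,0],[0,0,0],[0,0,0],[0,0,0],[0,0,0]],"jaw":[0.2,0.2,0.2,0.2,0.2,0.2]}' 25
python3 - <<'E'
from h import *
im,d=viewer.camera("scene");cv2.imwrite("pics/s2.png",im[80:380,100:500,::-1])
print(totool([572.7,-294,236]))
E
```

```text
time_s: 4.05
eef_pos: [549.2, 335.0, 239.8]
ee_rot: [3.137, 0.006, 2.86]
force: [-0.1, -0.7, -1.6]
width: 0.334
grip_force: 25.0
[-1.98598738e+02 -5.96732472e+02  3.47206362e-01]
```

View pics/s2.png

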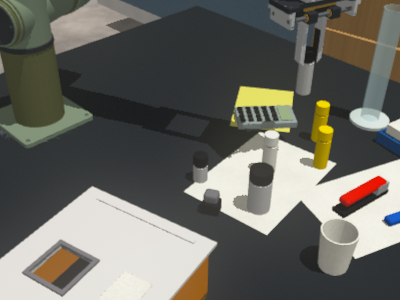

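The picture shows the flask held upright in the gripper at crop (305,75), and the others still standing. Next I carry it to the port.

```bash
python3 -m crank '{"xyz":[[-0.0058,-0.0175,0],[-0.0117,-0.0351,0],[-0.0117,-0.0351,0],[-0.0117,-0.0351,0],[-0.0117,-0.0351,0],[-0.0117,-0.0351,0],[-0.0117,-0.0351,0],[-0.0117,-0.0351,0],[-0.0117,-0.0351,0],[-0.0117,-0.0351,0],[-0.0117,-0.0351,0],[-0.0117,-0.0351,0],[-0.0117,-0.0351,0],[-0.0117,-0.0351,0],[-0.0117,-0.0351,0],[-0.0117,-0.0351,0],[-0.0117,-0.0351,0],[-0.0058,-0.0175,0],[0,0,0],[0,0,0]],"dr":[[0,0,0],[0,0,0],[0,0,0],[0,0,0],[0,0,0],[0,0,0],[0,0,0],[0,0,0],[0,0,0],[0,0,0],[0,0,0],[0,0,0],[0,0,0],[0,0,0],[0,0,0],[0,0,0],[0,0,0],[0,0,0],[0,0,0],[0,0,0]],"jaw":[0.2,0.2,0.2,0.2,0.2,0.2,0.2,0.2,0.2,0.2,0.2,0.2,0.2,0.2,0.2,0.2,0.2,0.2,0.2,0.2]}' 25
python3 - <<'E'
from h import *
np.set_printoptions(precision=1,suppress=True)
a,d=viewer.camera("wrist")
w=cloud("wrist",d);g=a.astype(int).mean(-1)
near=(abs(w[...,0]-573)<60)&(abs(w[...,1]+293)<60)&(w[...,2]>118)&(w[...,2]<135)
m=(near&(g>50)&(g<165)).astype(np.uint8);n,l,st,_=cv2.connectedComponentsWithStats(m)
k=1+st[1:,4].argmax();P=w[l==k];print(len(P),cv2.minAreaRect(P[:,:2].astype(np.float32)),P.mean(0))
b,_=viewer.camera("scene");vis=a.copy();vis[l==k]=[255,0,0]
for t in ["slim_flask_center"]:
  for r in finder.landmark_of("scene",t): print(r["conf"],world("scene",r["position"]))
cv2.imwrite("pics/c3.png",np.hstack([cv2.resize(vis,(480,360)),b[60:420,60:380]])[...,::-1])
print(totool([572.7,-294,134]))
E
```

```text
time_s: 6.6
eef_pos: [572.0, -292.9, 234.8]
ee_rot: [3.14, -0.001, 2.861]
force: [-0.0, -0.4, -1.5]
width: 0.335
grip_force: 25.0
8398 ((563.1491088867188, -292.98358154296875), (119.94998931884766, 100.28211975097656), 89.9920654296875) [ 540.1 -287.4  125.6]
0.9 [612.  345.1  44.6]
0.86 [ 568.5 -292.2  214.8]
0.68 [547.5 428.7  50.1]
0.63 [543.8 242.2  43. ]
[ -0.5  -1.1 101.6]
```

View pics/c3.png

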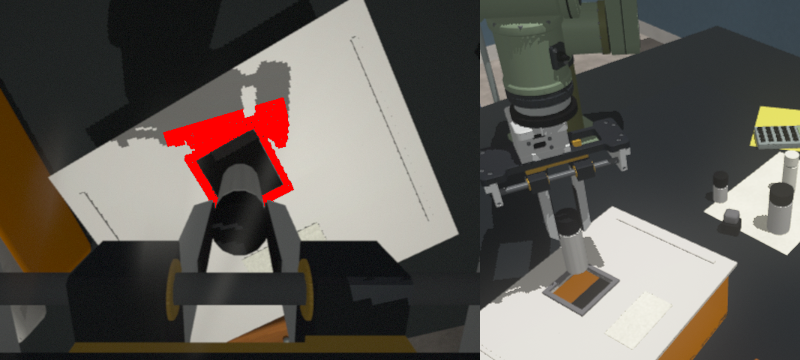

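The flask hangs over the port at right-panel (572,245), with its foot above the opening at (580,288). Top and scene put the port within 2 mm of each other, so I lower it, keeping the fingertips about 7 mm above the rim.

```bash
python3 -m crank '{"xyz":[[0,-0.001,0.01],[0,0,0.015],[0,0,0.02],[0,0,0.02],[0,0,0.015],[0,0,0.01],[0,0,0.007],[0,0,0.003],[0,0,0],[0,0,0],[0,0,0]],"dr":[[0,0,0],[0,0,0],[0,0,0],[0,0,0],[0,0,0],[0,0,0],[0,0,0],[0,0,0],[0,0,0],[0,0,0],[0,0,0]],"jaw":[0.2,0.2,0.2,0.2,0.2,0.2,0.2,0.2,0.2,0.2,0.2]}' 25
python3 - <<'E'
from h import *
a,_=viewer.camera("scene");b,_=viewer.camera("wrist")
cv2.imwrite("pics/c4.png",np.hstack([cv2.resize(a[230:400,90:250],(400,425)),cv2.resize(b,(400,425))])[...,::-1])
E
```

```text
time_s: 8.12
eef_pos: [572.4, -295.3, 136.0]
ee_rot: [-3.141, 0.001, 2.86]
force: [0.3, 0.0, -1.8]
width: 0.334
grip_force: 25.0
```

View pics/c4.png

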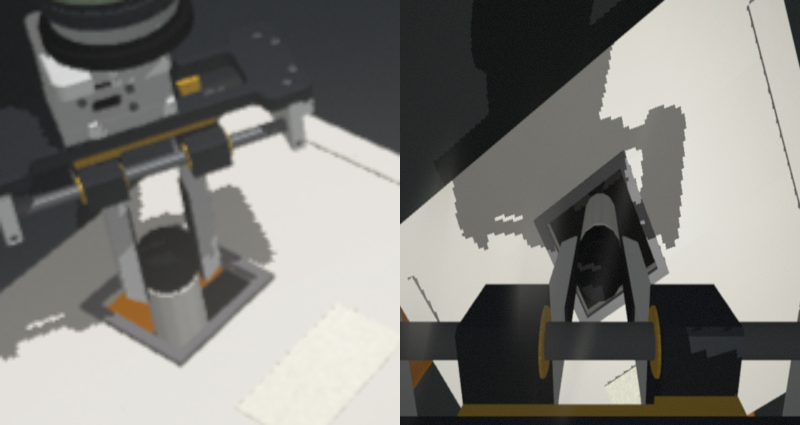

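The flask stands centred in the port, at left panel (175,290), and is cut off by the near rim edge. It touches nothing and the fingers are above the rim, so I release, wait and rise.

```bash
python3 -m crank '{"xyz":[[0,0,0],[0,0,0],[0,0,0],[0,0,0],[0,0,0],[0,0,-0.02],[0,0,-0.04],[0,0,-0.04],[0,0,-0.03],[0,0,0],[0,0,0],[0,0,0],[0,0,0]],"dr":[[0,0,0],[0,0,0],[0,0,0],[0,0,0],[0,0,0],[0,0,0],[0,0,0],[0,0,0],[0,0,0],[0,0,0],[0,0,0],[0,0,0],[0,0,0]],"jaw":[0.55,0.55,0.55,0.55,0.55,0.55,0.55,0.55,0.55,0.55,0.55,0.55,0.55]}' 25
python3 - <<'E'
from h import *
a,d=viewer.camera("scene");b,e=viewer.camera("wrist")
w=cloud("wrist",e);m=(np.hypot(w[...,0]-573,w[...,1]+294)<40)&(w[...,2]>40)&(w[...,2]<118)
print(m.sum(),w[m].mean(0) if m.any() else "", np.percentile(w[m][:,2],[5,50,95]) if m.any() else "")
cv2.imwrite("pics/c5.png",np.hstack([cv2.resize(a[230:400,90:250],(400,425)),cv2.resize(b,(400,425))])[...,::-1])
E
```

```text
time_s: 9.85
eef_pos: [571.4, -294.7, 263.6]
ee_rot: [3.141, -0.003, 2.86]
force: [0.4, -0.1, 0.3]
width: 0.547
grip_force: 0.0
1353 [ 566.47726576 -293.35225337  102.5309935 ] [ 58.2052654  109.99260698 111.40128604]
```

View pics/c5.png

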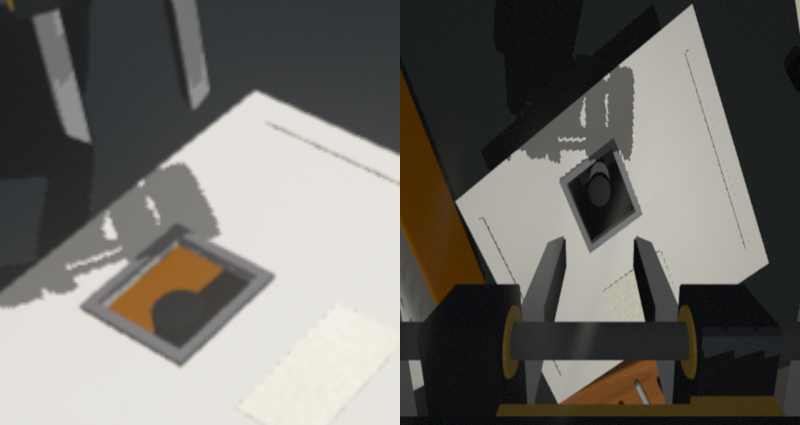

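The flask stands upright inside the box, with its cap at left panel (178,310) and right panel (600,190) and its top about 17 mm below the rim. The gripper is clear, so I hand the job in.

```bash
python3 -c "
from rig import workorder;print(workorder.job_done())"
```

```text
the job is handed in; nothing more can be done
None
```

The slim flask was lowered through the port, released about 55 mm above the floor, and stands upright in the sample box; the gripper is clear, the other two flasks were not touched, and the job is handed in, though no verdict came back.

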